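# Tighten the water filter's retaining ring with the two-pin spanner

### The arm

A 6-joint arm with a two-finger parallel gripper is mounted at the origin on the work surface. World frame = base frame: x ahead of the robot, y to its left, z up, the work surface at z = 0. Lengths are in m, angles in degrees, forces in N, time in s.
With the tool pointing down it reaches from about 0.325 to 0.85 m from the base axis. Payload 4.4 kg.
Tool frame: the origin (TCP) lies at the very end of the fingers, on their centre line; the grasp point (between the pads) lies 19 mm behind it; z points along the fingers, y is the line along which they close (so a half turn about z gives the same grasp; the last joint's range is limited). The gripper opens to 94 mm and grips with 3 to 60 N. Pads are 16 mm wide; open, the fingers measure 119 mm over their backs; the gripper's body (75 mm by 177 mm) begins 78 mm behind the grasp point.
Start: joints at [-73.425, 11.837, 88.321, -0, 79.842, -8.623], TCP at [0.245, -0.52, 0.205] pointing down, gripper open.
Joint ranges: [-156.59, 156.59], [-49.26, 127.26], [12.9, 141.05], [-63.56, 243.56], [4.71, 150.69], [-161.64, 161.64]. Speed limits (degrees/s): [159.86, 159.86, 180, 180, 180, 180].

### API

Orientations are given as [roll, pitch, yaw] about the fixed x, y, z axes, in that order (R = Rz(yaw) Ry(pitch) Rx(roll)).
In Python, from rig import arm gives the robot as it stands. The module is installed in compiled form; this text tells all that it offers.
- The arm moves only by the tool jog_arm, never from a script. Its argument "steps" is a list of rows, each a list of 7 numbers: the shift along the world's x, y, z in mm, then the turn, a rotation vector about the world's x, y, z in rad, then the gripper command: -1 is shut, 1 is fully open, values between are in proportion. A call has 1 to 8 rows; each row is the pose to reach, as a shift and turn from the pose commanded when the call began; what a row does not reach only later rows make up. A row lasts 1/8 s, in which the tool goes at most 62.5 mm and 10.7 degrees, less where a joint would pass 70% of its speed; a pose out of reach is approached as far as the arm can. A call with a gripper value outside its range is refused whole. The fingers move at their own pace and stop on an object; "force" is the grip in N (left out, the last holds). Time passes only in rows, so rows that repeat a pose let the fingers close. It gives the time, the measured TCP pose, the force, the opening and the grip force at its end, in the units of the state.
- arm.observe(): the state, without advancing time (a new reading comes with each control period).
- arm.read_camera(name): name is "scene" or "top"; returns a dict with "img" (480x640x3 uint8, red, green, blue), "vfov" (degrees; the focal length in pixels is half the picture's height over the tangent of half this angle, whatever the lens; pixels are square), "cx", "cy" (the principal point, pixels), "D" ([k1, k2, p1, p2, k3] as OpenCV has them; the pictures are not rectified), "world_to_cam" (4x4, takes a point from world to camera coordinates). Camera axes: x right, y up, looking along -z (the intrinsics and any distortion apply to the point x, -y, -z); pixel columns grow to the right and rows downward; lengths in m; the calibration is good to about 2 mm. A picture is of the moment at which its call begins. There is no depth.
- arm.close_job(): hands the job in; it is judged then, once.
The state is a dict: "time_s": time; "q": joint angles; "dq": joint speeds; "joint_efforts": joint torques, N m; "eef_pos": TCP position; "ee_rot": TCP orientation; "force": force on the tool from outside, world axes, zero at the start; "wrist_torque": the same for the moment, N m; "width": finger opening in m; "finger_force": force on a finger pad.
Only numpy, scipy, OpenCV 4.12 (cv2) and the standard library are available. Lean on these libraries where they do the work, as an engineer would, in place of code of your own. Each camera call takes 0.05 s, during which the arm holds its last target. There are 200 camera calls.

### The job

The white retaining ring on the worktop water filter is only loosely started. Take the orange-handled two-pin spanner from its wooden cradle, feel both of its pins fully into a pair of opposite holes in the ring before turning anything, then gently turn the ring clockwise until it comes up against its stop, without pressing or forcing it hard. Put the spanner back down in its cradle, let go, and leave the other kitchen things where they are.

Things in the scene. Friction and masses are not known exactly. Their poses are not given: they have to be found in the camera images.
- filter_head: Round grey plastic water-filter head screwed to the worktop, foot 128 mm across, steel outlet stub reaching 98 mm towards its own +x, 40 mm high. Origin: centre of its underside, z up. On top lies the white retaining ring, face 66 mm above the worktop. Its yaw does not tell where the ring's holes are: the thread start differs between filters, so see or feel for the holes.
- ring_face (a point): Centre of the ring's top face, on its axis, z up; does not turn with the ring. White ring, 77 mm outside, 33 mm inside diameter, 9 mm thick, with four straight holes every 90 degrees, centred 27.5 mm from the axis, 10 mm wide along the circumference, 11 mm radially; black floor under them 9 mm below the face. Blue cap in the middle 4 mm below the face.
- ring (a joint): How far the ring is screwed on, rad: 0 loose, growing clockwise seen from above, rigid stop (tight) at 1.05; starts at 0 to 0.2. Tells the turn still needed, not where the holes lie. Turning takes about 0.22 N m (4 N per pin); it stays where left. Pins pressed on its face with 3 to 5 N slide round on it without turning it, and the spanner drops 7 mm when both find holes.
- spanner: Two-pin spanner, 0.13 to 0.22 kg, pins down in its cradle. Dark steel bar 80 x 18 x 8 mm along its x; on it an upright orange plate, 44 mm along x, 14 mm thick along y, 8 to 54 mm above the origin. Under the bar two pins 7 mm thick, tips tapered, 7 mm long, at x = +27.5 and -27.5 mm. Origin: centre of the bar's underside, z up. When seated the bar lies on the ring face.
- spanner_grip (a point): Middle of the orange grip plate, 36 mm above the spanner's origin; axes as the spanner: x along the bar, fingers close along y. Grip it firmly from above (40 to 60 N).
- pin_a (a point): Centre of the tip of the pin at the spanner's +x end, 7 mm below the bar.
- pin_b (a point): Centre of the tip of the pin at the spanner's -x end, 7 mm below the bar.
- cradle: Light wooden cradle fixed to the worktop, 96 x 40 mm, long side along its x. Origin: centre of its underside. The ends of the spanner's bar rest on ledges 12 mm above the worktop, between cheeks and end walls 20 mm high with 3 mm play all round; the pins hang free. Spanner home: its origin 12 mm above the cradle's, x axes parallel, either way round.
- butter_dish: Lidded glass butter dish 100 x 170 mm, 72 mm high, loose. Origin: centre of its underside. Leave alone.
- egg_cup: White ceramic egg cup, 50 mm across, 60 mm high, loose. Origin: centre of its underside. Leave alone.
- colander: Blue plastic colander, 210 mm across, 85 mm high, loose. Origin: centre of its underside. Leave alone.
There are look-alikes about, which are no part of the job. What is shaped like the filter_head but purple or turquoise is not meant.

How it is judged (in metres and radians):
On the way, in this order (a step that is already met when the one before it is completed fails the run):
1. both pins are well down in two opposite holes of the ring while the ring is still loose (z of each of pin_a, pin_b in the frame of ring_face below -0.0045 m and horizontal distance between pin_a and ring_face between 0.022 and 0.033 m and horizontal distance between pin_b and ring_face between 0.022 and 0.033 m and value of joint ring below 0.4 rad), for 0.2 s.
2. the ring is turned up to its stop with both pins still in the holes (z of each of pin_a, pin_b in the frame of ring_face below -0.003 m and horizontal distance between pin_a and ring_face between 0.022 and 0.033 m and horizontal distance between pin_b and ring_face between 0.022 and 0.033 m and value of joint ring above 0.98 rad), for 0.2 s.
At the end, for the whole second after the job is handed in: The ring is within 0.07 rad of its stop, and the spanner stands upright, released and at rest in its cradle: origin within 8 mm of the cradle's centre, less than 16 mm above its underside, tilted less than 0.08 rad (value of joint ring above 0.98 rad and horizontal distance between spanner and cradle below 0.008 m and z of spanner in the frame of cradle below 0.016 m and angle between spanner's own z axis and vertical below 0.08 rad and linear speed of spanner below 0.02 m/s and not (contact force between the fingers and spanner above 0.1 N)); the robot touches nothing.
It fails at once if the spanner presses or twists on the filter with more than 35 N (contact force between spanner and filter_head above 35 N).
It fails at once if the robot itself bears on the filter with more than 5 N (contact force between any of the fingers, the arm and filter_head above 5 N).
It fails at once if the butter dish, egg cup or colander is moved more than 15 mm (distance of any of butter_dish, egg_cup, colander from where it was at the start of the episode above 0.015 m).
It also fails if it takes over 72 s, if anything falls off the work surface, if the arm or the gripper's body presses on something with over 40 N, if the wrist force passes 120 N, or if a joint passes its speed limit or range.

## Working session

There is one attempt and no reset: what is moved stays moved. The work goes in short steps, Python scripts to look and compute and a tool call to move; the robot and the scene stay as the last step left them, time stands still between calls to the robot, and variables do not carry over. Pictures are saved under pics/ and viewed, at most 10 in all, crops included, and the job is handed in when it is done.

Besides the shell and the picture viewer there is one more tool, called by a JSON object that holds its "op" and its "data", one argument or row to a line. jog_arm: Moves the arm, as the interface text tells. Its arguments: {"type":"object","properties":{"steps":{"type":"array","items":{"type":"array","items":{"type":"number"}}},"force":{"type":"number"}},"required":["steps"]}

```bash
mkdir -p pics; cat > h.py <<'E'
import numpy as np, cv2
from rig import arm
def K(c):
    f=240/np.tan(np.radians(c["vfov"])/2)
    return np.array([[f,0,c["cx"]],[0,f,c["cy"]],[0,0,1.]])
def cam(n):
    c=arm.read_camera(n); return c
def pix2w(c,uv,z):
    uv=np.array(uv,float).reshape(-1,1,2)
    n=cv2.undistortPoints(uv,K(c),np.array(c["D"],float)).reshape(-1,2)
    T=np.linalg.inv(np.array(c["world_to_cam"])); o=T[:3,3]
    d=np.c_[n[:,0],-n[:,1],-np.ones(len(n))]@T[:3,:3].T
    s=(np.broadcast_to(z,len(n))-o[2])/d[:,2]
    return o+d*s[:,None]
def w2pix(c,P):
    P=np.array(P,float).reshape(-1,3); T=np.array(c["world_to_cam"])
    p=P@T[:3,:3].T+T[:3,3]; p=p*[1,-1,-1]
    return cv2.projectPoints(p,np.zeros(3),np.zeros(3),K(c),np.array(c["D"],float))[0].reshape(-1,2)
def save(n,img,box=None,s=1):
    if box: u0,v0,u1,v1=box; img=img[v0:v1,u0:u1]
    img=cv2.resize(img,None,fx=s,fy=s,interpolation=cv2.INTER_CUBIC)
    cv2.imwrite("pics/"+n,img[:,:,::-1])
E
python3 - <<'E'
from h import *
for n in("scene","top"):
    c=cam(n); save(n+"0.png",c["img"]); print(n,c["vfov"],c["cx"],c["cy"],c["D"],np.linalg.inv(c["world_to_cam"])[:3].round(3).tolist())
print(arm.observe())
E
```

```text
scene 49.52377044635902 321.0047456732865 242.6558118856204 [-0.06107969  0.          0.          0.          0.        ] [[-0.755, -0.518, 0.401, 0.977], [0.656, -0.6, 0.458, 0.571], [0.003, 0.609, 0.793, 0.872]]
top 52.260363692359455 315.9200703527686 244.8158402502367 [0.03275831 0.         0.         0.         0.        ] [[-0.009, 0.984, -0.178, 0.373], [-1.0, -0.012, -0.011, 0.106], [-0.013, 0.178, 0.984, 1.097]]
{'time_s': 0.1, 'q': array([-7.34264657e+01,  1.18805997e+01,  8.83963916e+01, -9.40084702e-04,
        7.98414715e+01, -8.62446785e+00]), 'dq': array([ 0.00616904, -0.18127385, -0.12184903, -0.0485263 , -0.00639051,
        0.01049441]), 'joint_efforts': array([-5.70145894e-04, -3.71866143e+01, -2.82294005e+01,  7.00339512e-02,
        3.11912969e-02, -4.73356010e-05]), 'eef_pos': array([ 0.24456516, -0.51958747,  0.20439655]), 'ee_rot': array([-1.79882738e+02, -1.68498561e-02,  2.51981517e+01]), 'force': array([-0.00417337,  0.61225229, -0.68795777]), 'wrist_torque': array([ 0.01211547, -0.00045639, -0.04262105]), 'finger_force': 0.0, 'width': 0.09400872308416193}
```

View pics/top0.png

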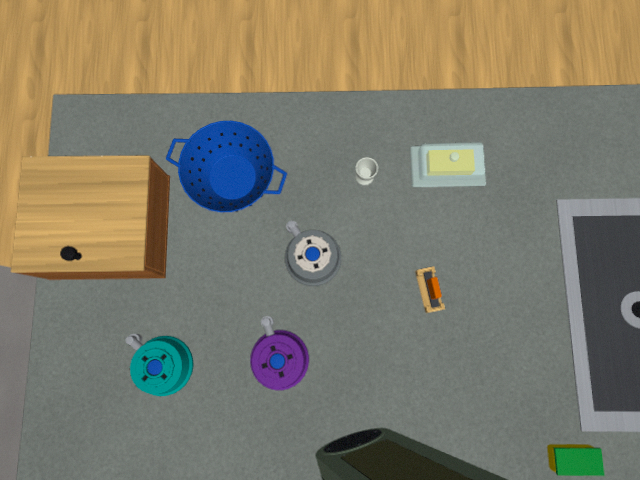

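View pics/scene0.png

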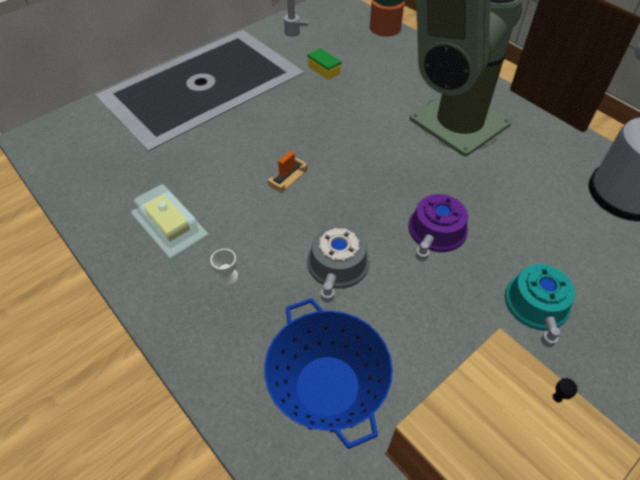

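Top view: the filter heads are grey with a white ring at (312,254), purple at (280,360) and turquoise at (160,365). Only the grey one fits. The orange spanner in its cradle is at (431,289). I'll confirm both in one enlarged crop.

```bash
python3 - <<'E'
from h import *
c=cam("top"); save("crop1.png",c["img"],(275,210,455,330),4.4)
print(pix2w(c,[[313,253.5],[431,289]],[.066,.02]).round(4))
E
```

```text
[[ 0.5406  0.1236  0.066 ]
 [ 0.4663 -0.1335  0.02  ]]
```

View pics/crop1.png

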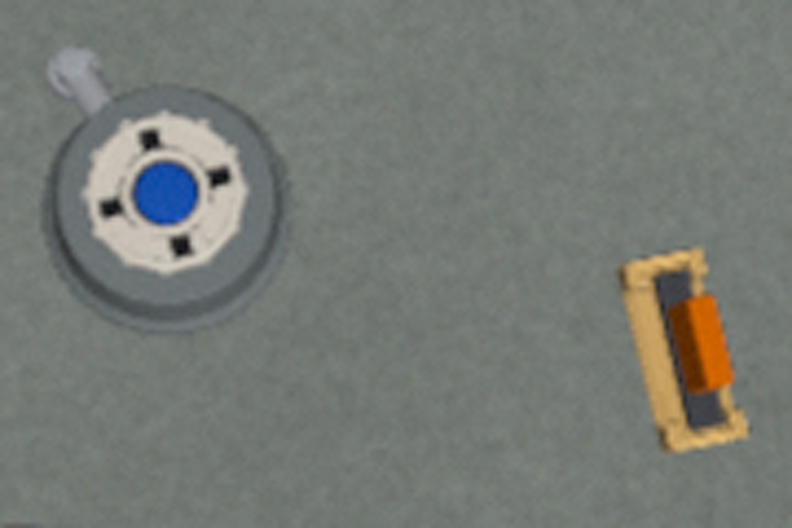

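The crop confirms it: the grey head with white ring has holes at crop (150,139), (219,177), (181,246) and (111,208). The orange grip stands in the light wooden cradle, with its corners near (618,268), (702,250), (748,434) and (665,452).

```bash
python3 - <<'E'
from h import *
c=cam("top")
f=lambda L:(np.array(L)+.5)/4.4-.5+[275,210]
H=pix2w(c,f([[150,139],[219,177],[181,246],[111,208]]),.064)[:,:2]
print("ring",H.mean(0), (H-H.mean(0)).round(4)); d=H-H.mean(0); print(np.linalg.norm(d,axis=1),np.degrees(np.arctan2(d[:,1],d[:,0])))
C=pix2w(c,f([[618,268],[702,250],[748,434],[665,452]]),.02)[:,:2]
print("cradle",C.mean(0)); print(C.round(4)); v=(C[0]+C[1]-C[2]-C[3])/2; print(np.linalg.norm(v),np.degrees(np.arctan2(v[1],v[0])))
v=C[1]-C[0];w=C[2]-C[3];print(np.linalg.norm(v),np.degrees(np.arctan2(v[1],v[0])),np.degrees(np.arctan2(w[1],w[0])))
G=pix2w(c,f([[690,297],[712,293],[733,385],[708,392]]),.066)[:,:2]
print("grip",G.mean(0),G.round(4)); v=(G[0]+G[1]-G[2]-G[3])/2; print(np.linalg.norm(v),np.degrees(np.arctan2(v[1],v[0])))
print(arm.observe()["eef_pos"],arm.observe()["ee_rot"])
E
```

```text
ring [0.54126017 0.12537458] [[ 0.0265  0.0072]
 [ 0.0073 -0.0262]
 [-0.0264 -0.0074]
 [-0.0074  0.0264]]
[0.02746661 0.02722314 0.02740818 0.02742976] [  15.2661669   -74.50126915 -164.30251423  105.62065143]
cradle [ 0.46586023 -0.13097553]
[[ 0.5074 -0.1007]
 [ 0.516  -0.143 ]
 [ 0.4243 -0.1607]
 [ 0.4158 -0.1195]]
0.093493381593959 11.245855451587618
0.043228952001540984 -78.45045760507291 -78.36675081327849
grip [ 0.46590186 -0.13419541] [[ 0.4873 -0.1255]
 [ 0.4891 -0.1361]
 [ 0.4452 -0.1436]
 [ 0.442  -0.1316]]
0.045159924994670725 8.673720566426262
[ 0.24467375 -0.51981827  0.20473982] [-1.79922251e+02 -1.11075466e-02  2.51999700e+01]
```

Estimates: ring centre (0.541, 0.125) with holes at yaw 15.5° mod 90. The spanner is at (0.466, -0.132) with yaw about 11.4°. I'll go above the spanner.

{"op": "jog_arm", "data": {
  "steps": [
    [28, 49, -9, 0, 0, -0.03, 1],
    [56, 98, -18, 0, 0, -0.06, 1],
    [84, 147, -27, 0, 0, -0.09, 1],
    [112, 196, -36, 0, 0, -0.12, 1],
    [140, 245, -45, 0, 0, -0.15, 1],
    [170, 297, -54, 0, 0, -0.18, 1],
    [198, 345, -63, 0, 0, -0.21, 1],
    [221, 388, -70, 0, 0, -0.241, 1]
  ]
}}

```text
time_s: 1.2
eef_pos: [0.4664, -0.1303, 0.1351]
ee_rot: [-180.0, -0.0, 11.4]
force: [1.2, -0.1, 1.0]
width: 0.094
finger_force: 0.0
```

```bash
python3 - <<'E'
from h import *
c=cam("scene"); o=arm.observe(); print(o["time_s"],o["eef_pos"],o["ee_rot"],o["q"])
p=w2pix(c,[[.466,-.132,.066]])[0]; print(p); u,v=map(int,p); save("s1.png",c["img"],(u-60,v-60,u+60,v+40),6)
E
```

```text
1.25 [ 0.46753595 -0.12529805  0.13416638] [-1.79719263e+02 -7.23487432e-02  1.15254413e+01] [-25.45310366   5.01509869 105.07178186   0.28493067  70.02441973
  52.92367961]
[286.32629672 155.53543543]
```

View pics/s1.png

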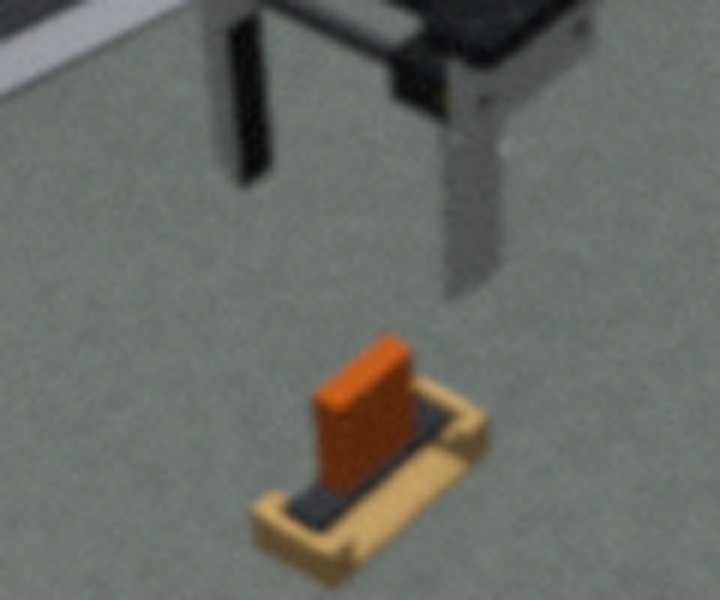

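The scene crop shows the spanner upright in its cradle, ahead of and below the open fingers. The plate's top corners are near (315,396), (388,335), (413,350) and (332,411). I'll cross-check that estimate.

```bash
python3 - <<'E'
from h import *
c=cam("scene"); u,v=286-60,155-60
f=lambda L:(np.array(L)+.5)/6-.5+[u,v]
G=pix2w(c,f([[315,396],[388,335],[413,350],[332,411]]),.066)[:,:2]
print(G.mean(0),G.round(4)); d=(G[1]+G[2]-G[0]-G[3])/2; print(np.linalg.norm(d),np.degrees(np.arctan2(*d[::-1])))
C=pix2w(c,f([[252,512],[332,570],[488,423],[415,375]]),[.02]*4)[:,:2]; print(C.mean(0))
print(arm.observe()["eef_pos"],arm.observe()["ee_rot"])
# ring crop
p=w2pix(c,[[.541,.125,.066]])[0]; print(p); u,v=map(int,p); print(u,v); save("s2.png",c["img"],(u-40,v-35,u+40,v+25),9)
E
```

```text
[ 0.46897536 -0.12955521] [[ 0.4901 -0.1312]
 [ 0.4488 -0.1394]
 [ 0.4468 -0.1268]
 [ 0.4902 -0.1208]]
0.042937176298342 -170.58902248533474
[ 0.47011879 -0.12516398]
[ 0.46632191 -0.12810217  0.13441098] [-1.79856123e+02  5.02281245e-02  1.17201021e+01]
[338.33763535 241.33322064]
338 241
```

View pics/s2.png

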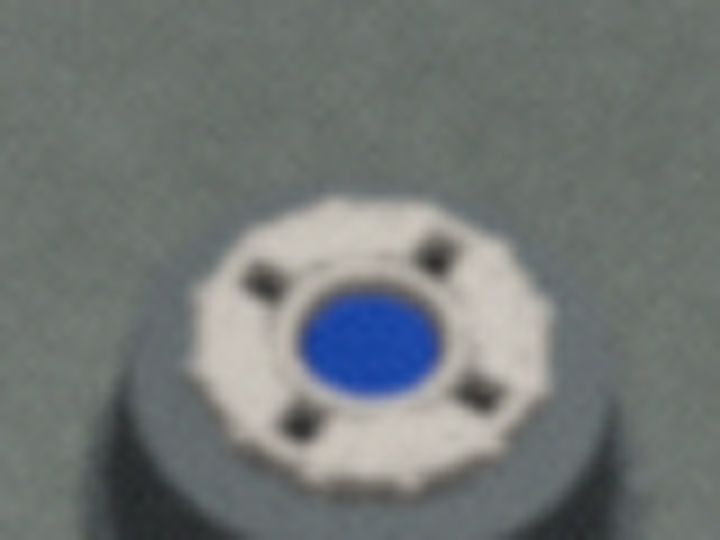

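```bash
python3 - <<'E'
from h import *
c=cam("scene"); u,v=338-40,241-35
f=lambda L:(np.array(L)+.5)/9-.5+[u,v]
H=pix2w(c,f([[264,280],[437,256],[481,392],[302,421]]),.064)[:,:2]
d=H-H.mean(0);print(H.mean(0),np.linalg.norm(d,axis=1),np.degrees(np.arctan2(d[:,1],d[:,0])))
o=arm.observe();print(o["time_s"],o["eef_pos"],o["ee_rot"],o["force"])
E
```

```text
[0.54193255 0.1273972 ] [0.02790929 0.02696636 0.02783603 0.02753465] [ -74.84995598 -164.8278493   106.31955626   15.33621603]
1.35 [ 0.46581817 -0.13025111  0.13479791] [-1.79953666e+02  7.76261596e-02  1.16666989e+01] [ 0.40007055 -0.14940862  0.67285304]
```

{"op": "jog_arm", "data": {
  "steps": [
    [1.5, 1, -30, 0, 0, 0, 1],
    [1.5, 1, -60, 0, 0, 0, 1],
    [1.5, 1, -85, 0, 0, 0, 1],
    [1.5, 1, -100, 0, 0, 0, 1],
    [1.5, 1, -105, 0, 0, 0, 1],
    [1.5, 1, -105, 0, 0, 0, 1],
    [1.5, 1, -105, 0, 0, 0, 0.3],
    [1.5, 1, -105, 0, 0, 0, -0.2]
  ],
  "force": 10
}}

```text
time_s: 2.35
eef_pos: [0.468, -0.1316, 0.0313]
ee_rot: [179.9, -0.1, 11.4]
force: [0.2, -0.2, 0.0]
width: 0.0774
finger_force: 0.0
```

{"op": "jog_arm", "data": {
  "steps": [
    [0, 0, 0, 0, 0, 0, -1],
    [0, 0, 0, 0, 0, 0, -1],
    [0, 0, 0, 0, 0, 0, -1],
    [0, 0, 0, 0, 0, 0, -1],
    [0, 0, 0, 0, 0, 0, -1],
    [0, 0, 0, 0, 0, 0, -1]
  ]
}}

```text
time_s: 3.1
eef_pos: [0.4673, -0.1313, 0.0304]
ee_rot: [-180.0, 0.0, 11.4]
force: [0.8, 0.4, -1.3]
width: 0.0173
finger_force: 0.0
```

{"op": "jog_arm", "data": {
  "steps": [
    [0, 0, 0, 0, 0, 0, -1],
    [0, 0, 0, 0, 0, 0, -1],
    [0, 0, 0, 0, 0, 0, -1]
  ],
  "force": 10
}}

```text
time_s: 3.48
eef_pos: [0.4674, -0.1315, 0.0305]
ee_rot: [180.0, -0.0, 11.4]
force: [0.0, -1.8, -1.4]
width: 0.0138
finger_force: 10.0
```

{"op": "jog_arm", "data": {
  "steps": [
    [0, 0, 0, 0, 0, 0, -1],
    [0, 0, 0, 0, 0, 0, -1],
    [0, 0, 0, 0, 0, 0, -1],
    [0, 0, 0, 0, 0, 0, -1]
  ],
  "force": 50
}}

```text
time_s: 3.98
eef_pos: [0.4674, -0.1313, 0.0305]
ee_rot: [180.0, -0.0, 11.4]
force: [0.7, -0.9, 0.5]
width: 0.0136
finger_force: 50.0
```

```bash
python3 - <<'E'
from h import *
c=cam("top"); o=arm.observe();print(o)
u,v=[int(x) for x in w2pix(c,[[.467,-.131,.02]])[0]]; print(u,v)
save("t2.png",c["img"],(u-50,v-40,u+50,v+40),7)
E
```

```text
{'time_s': 4.025, 'q': array([-2.59236705e+01,  1.40717557e+01,  1.09036661e+02, -1.63609899e-03,
        5.68781924e+01,  5.26888759e+01]), 'dq': array([-0.07529971,  0.11700342,  0.06631872,  0.06405627, -0.01917797,
        0.01327154]), 'joint_efforts': array([ 4.33312682e-01, -3.21212947e+01, -2.12427074e+01,  2.83449115e-01,
        2.16918541e-01,  1.52036329e-03]), 'eef_pos': array([ 0.46739565, -0.1313588 ,  0.03049557]), 'ee_rot': array([ 1.79990793e+02, -9.81977277e-03,  1.13883482e+01]), 'force': array([ 0.15981667, -1.09660561,  0.53886873]), 'wrist_torque': array([-0.24467286, -0.02598659, -0.04681737]), 'finger_force': 49.99902963638306, 'width': 0.013842650203901335}
429 288
```

View pics/t2.png

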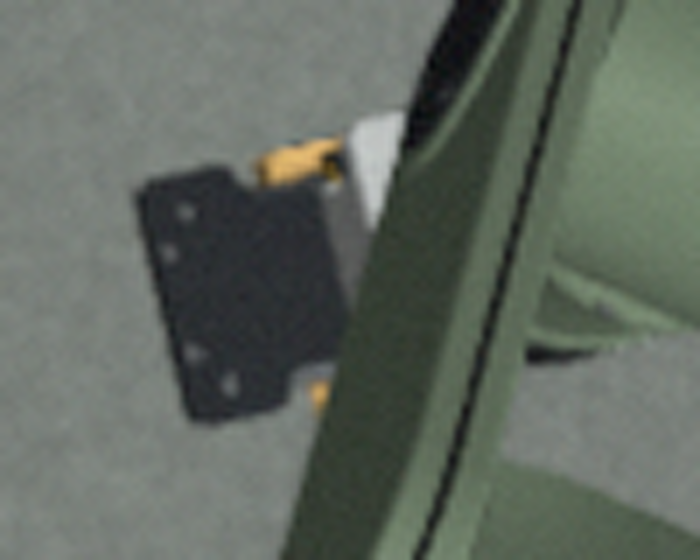

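The spanner is gripped (opening 13.8 mm, 50 N). I'll lift it and carry it over the ring.

{"op": "jog_arm", "data": {
  "steps": [
    [0, 0, 10, 0, 0, 0, -1],
    [0, 0, 25, 0, 0, 0, -1],
    [0, 0, 50, 0, 0, 0, -1],
    [0, 0, 80, 0, 0, 0, -1],
    [0, 0, 105, 0, 0, 0, -1],
    [7, 25, 110, 0, 0, 0.01, -1],
    [18, 60, 110, 0, 0, 0.03, -1],
    [28, 100, 110, 0, 0, 0.05, -1]
  ]
}}

```text
time_s: 5.03
eef_pos: [0.4958, -0.0305, 0.1418]
ee_rot: [180.0, -0.1, 14.2]
force: [0.6, 0.0, -2.5]
width: 0.0135
finger_force: 50.0
```

{"op": "jog_arm", "data": {
  "steps": [
    [11, 40, 0, 0, 0, 0, -1],
    [22, 80, 0, 0, 0, 0.01, -1],
    [34, 120, -5, 0, 0, 0.02, -1],
    [42, 145, -15, 0, 0, 0.02, -1],
    [46, 157, -25, 0, 0, 0.02, -1],
    [46, 157.5, -35, 0, 0, 0.02, -1],
    [46, 157.5, -35, 0, 0, 0.02, -1],
    [46, 157.5, -35, 0, 0, 0.02, -1]
  ]
}}

```text
time_s: 6.02
eef_pos: [0.5413, 0.1252, 0.1056]
ee_rot: [180.0, 0.0, 15.3]
force: [0.2, 0.5, -2.5]
width: 0.0134
finger_force: 50.0
```

```bash
python3 - <<'E'
from h import *
c=cam("scene"); o=arm.observe();print(o["time_s"],o["eef_pos"],o["ee_rot"],o["force"],o["wrist_torque"],o["q"])
u,v=[int(x) for x in w2pix(c,[[.5415,.1263,.066]])[0]]; print(u,v)
save("s3.png",c["img"],(u-40,v-35,u+40,v+25),9)
E
```

```text
6.075 [0.54148495 0.12535585 0.10582139] [ 1.79987798e+02 -2.35453401e-02  1.53279030e+01] [-0.01843697  0.00538807 -1.33749178] [ 0.06387722  0.01626369 -0.00066386] [ 4.11714979e+00  1.53658570e+01  9.65508462e+01 -7.96876787e-03
  6.80578287e+01  7.87922253e+01]
338 241
```

View pics/s3.png

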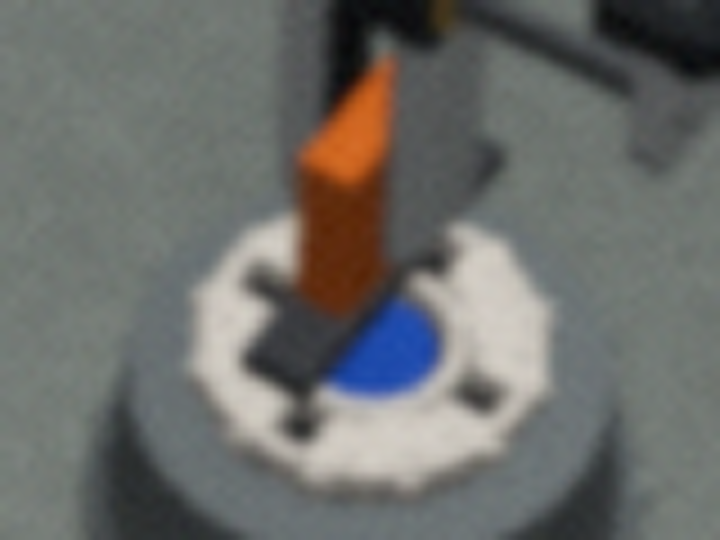

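The pins hang just above the two holes along the world +x line. The bar's near end spans about (247,358)–(303,388). I'll check the predicted projection against this in the same camera.

```bash
python3 - <<'E'
from h import *
c=cam("scene"); o=arm.observe(); p=o["eef_pos"]; print(p)
a=np.radians(15.3); R=np.array([[np.cos(a),-np.sin(a)],[np.sin(a),np.cos(a)]])
zo=p[2]-.0185
L=[(40,-9,0),(40,9,0),(40,-9,8),(40,9,8),(-40,-9,8),(-40,9,8),(22,-7,54),(22,7,54),(-22,7,54),(-22,-7,54),(27.5,0,-7)]
W=[[*(p[:2]+R@np.array(l[:2])/1e3),zo+l[2]/1e3] for l in L]
q=(w2pix(c,W)-[298,206]+.5)*9-.5
for l,x in zip(L,q): print(l,x.round(0))
save("s4.png",c["img"],(313,216,358,250),16)
E
```

```text
[0.54165856 0.12545344 0.10596434]
(40, -9, 0) [231. 369.]
(40, 9, 0) [302. 407.]
(40, -9, 8) [231. 346.]
(40, 9, 8) [303. 384.]
(-40, -9, 8) [434. 103.]
(-40, 9, 8) [505. 138.]
(22, -7, 54) [290. 154.]
(22, 7, 54) [348. 183.]
(-22, 7, 54) [463.  47.]
(-22, -7, 54) [405.  18.]
(27.5, 0, -7) [298. 368.]
```

View pics/s4.png

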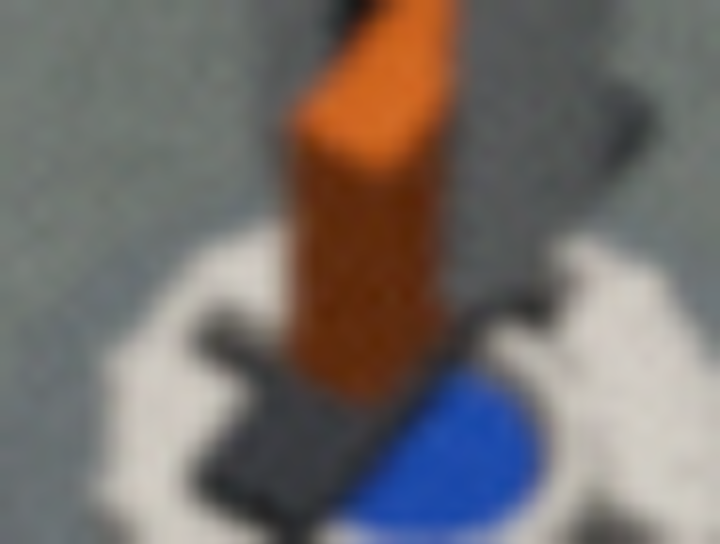

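The projection agrees within about 1 mm of the ring centre seen by the same camera. I'll descend gently, feeling for contact.

{"op": "jog_arm", "data": {
  "steps": [
    [0, 0, -5, 0, 0, 0, -1],
    [0, 0, -10, 0, 0, 0, -1],
    [0, 0, -12, 0, 0, 0, -1],
    [0, 0, -14, 0, 0, 0, -1],
    [0, 0, -15, 0, 0, 0, -1],
    [0, 0, -15, 0, 0, 0, -1]
  ]
}}

```text
time_s: 6.88
eef_pos: [0.5413, 0.1262, 0.0904]
ee_rot: [-180.0, 0.0, 15.4]
force: [-0.2, -0.3, -1.6]
width: 0.014
finger_force: 50.0
```

{"op": "jog_arm", "data": {
  "steps": [
    [0, 0, -1, 0, 0, 0, -1],
    [0, 0, -2, 0, 0, 0, -1],
    [0, 0, -3, 0, 0, 0, -1],
    [0, 0, -3, 0, 0, 0, -1]
  ]
}}

```text
time_s: 7.38
eef_pos: [0.5412, 0.1262, 0.0873]
ee_rot: [-180.0, 0.0, 15.4]
force: [-0.6, 0.8, -2.1]
width: 0.0139
finger_force: 50.0
```

{"op": "jog_arm", "data": {
  "steps": [
    [0, 0, -1, 0, 0, 0, -1],
    [0, 0, -2, 0, 0, 0, -1],
    [0, 0, -2.5, 0, 0, 0, -1],
    [0, 0, -2.5, 0, 0, 0, -1]
  ]
}}

```text
time_s: 7.88
eef_pos: [0.5413, 0.1262, 0.0849]
ee_rot: [-180.0, 0.0, 15.4]
force: [0.3, -0.7, -2.2]
width: 0.0137
finger_force: 50.0
```

```bash
python3 - <<'E'
from h import *
o=arm.observe();print(o["time_s"],o["eef_pos"],o["ee_rot"],o["force"],o["wrist_torque"])
E
```

```text
7.875 [0.54126166 0.12623743 0.08487913] [-1.79995893e+02  4.30805650e-03  1.54006197e+01] [ 0.2945084  -0.69860797 -2.21299627] [ 0.03637714  0.00578147 -0.02351833]
```

{"op": "jog_arm", "data": {
  "steps": [
    [0, 0, -0.5, 0, 0, 0, -1],
    [0, 0, -0.5, 0, 0, 0, -1],
    [0, 0, -0.5, 0, 0, 0, -1]
  ]
}}

```text
time_s: 8.25
eef_pos: [0.5414, 0.1262, 0.0845]
ee_rot: [180.0, -0.0, 15.4]
force: [-0.1, -0.2, -1.5]
width: 0.0137
finger_force: 50.0
```

{"op": "jog_arm", "data": {
  "steps": [
    [0, 0, -0.5, 0, 0, 0, -1],
    [0, 0, -0.5, 0, 0, 0, -1],
    [0, 0, -0.5, 0, 0, 0, -1]
  ]
}}

```text
time_s: 8.62
eef_pos: [0.5414, 0.1262, 0.0845]
ee_rot: [180.0, -0.0, 15.4]
force: [-1.6, -0.7, 3.6]
width: 0.0138
finger_force: 50.0
```

Contact came exactly at seated height (84.5 mm), about 5 N, so both pins are fully in. I'll ease off the pressure and begin turning.

{"op": "jog_arm", "data": {
  "steps": [
    [0, 0, 0.7, 0, 0, 0, -1],
    [0, 0, 0.7, 0, 0, 0, -1],
    [0, 0, 0.7, 0, 0, -0.04, -1],
    [0, 0, 0.7, 0, 0, -0.08, -1],
    [0, 0, 0.7, 0, 0, -0.12, -1],
    [0, 0, 0.7, 0, 0, -0.16, -1],
    [0, 0, 0.7, 0, 0, -0.2, -1]
  ]
}}

```text
time_s: 9.5
eef_pos: [0.5414, 0.1265, 0.0845]
ee_rot: [-180.0, -0.0, 3.9]
force: [-0.2, 1.5, -0.3]
width: 0.0136
finger_force: 50.0
```

```bash
python3 - <<'E'
from h import *
o=arm.observe();print(o["time_s"],o["eef_pos"],o["ee_rot"],o["force"],o["wrist_torque"])
E
```

```text
9.5 [0.54144334 0.12650789 0.08451397] [-1.79978917e+02 -2.11578395e-02  3.90798943e+00] [-0.16430367  1.46783151 -0.30206397] [0.27430456 0.08483305 0.20794059]
```

Turning at 0.21 N m as expected.

{"op": "jog_arm", "data": {
  "steps": [
    [0, 0, 0, 0, 0, -0.06, -1],
    [0, 0, 0, 0, 0, -0.12, -1],
    [0, 0, 0, 0, 0, -0.18, -1],
    [0, 0, 0, 0, 0, -0.24, -1],
    [0, 0, 0, 0, 0, -0.3, -1],
    [0, 0, 0, 0, 0, -0.36, -1],
    [0, 0, 0, 0, 0, -0.42, -1],
    [0, 0, 0, 0, 0, -0.48, -1]
  ]
}}

```text
time_s: 10.5
eef_pos: [0.5414, 0.1267, 0.0845]
ee_rot: [-180.0, 0.0, -23.6]
force: [-0.7, 0.7, 0.2]
width: 0.014
finger_force: 50.0
```

{"op": "jog_arm", "data": {
  "steps": [
    [0, 0, 0, 0, 0, -0.02, -1],
    [0, 0, 0, 0, 0, -0.04, -1],
    [0, 0, 0, 0, 0, -0.06, -1],
    [0, 0, 0, 0, 0, -0.08, -1],
    [0, 0, 0, 0, 0, -0.1, -1]
  ]
}}

```text
time_s: 11.12
eef_pos: [0.5414, 0.1266, 0.0845]
ee_rot: [-180.0, 0.0, -29.4]
force: [0.7, 4.8, -2.5]
width: 0.0136
finger_force: 50.0
```

```bash
cat > st.py <<'E'
from h import *
o=arm.observe();print(o["time_s"],o["eef_pos"].round(4),o["ee_rot"].round(2),o["force"].round(2),o["wrist_torque"].round(3),o["q"][5].round(1))
E
python3 st.py
```

```text
11.125 [0.5414 0.1266 0.0845] [-1.7995e+02  1.0000e-02 -2.9360e+01] [ 0.7   4.77 -2.48] [ 0.847 -0.213  0.252] 123.6
```

{"op": "jog_arm", "data": {
  "steps": [
    [0, 0, 0, 0, 0, -0.02, -1],
    [0, 0, 0, 0, 0, -0.04, -1],
    [0, 0, 0, 0, 0, -0.06, -1]
  ]
}}

```text
time_s: 11.5
eef_pos: [0.5414, 0.1266, 0.0846]
ee_rot: [-180.0, 0.0, -32.8]
force: [2.2, 4.2, -3.0]
width: 0.0137
finger_force: 50.0
```

```bash
python3 st.py
```

```text
11.5 [0.5414 0.1266 0.0846] [-1.7995e+02  1.0000e-02 -3.2810e+01] [ 2.16  4.22 -2.97] [ 1.178 -0.323  0.24 ] 127.0
```

{"op": "jog_arm", "data": {
  "steps": [
    [0, 0, 0, 0, 0, -0.02, -1],
    [0, 0, 0, 0, 0, -0.03, -1]
  ]
}}

```text
time_s: 11.75
eef_pos: [0.5414, 0.1266, 0.0846]
ee_rot: [-179.9, 0.0, -34.5]
force: [1.2, 4.8, -3.4]
width: 0.0139
finger_force: 50.0
```

```bash
python3 st.py
```

```text
11.75 [0.5414 0.1266 0.0846] [-1.7995e+02  1.0000e-02 -3.4510e+01] [ 1.19  4.79 -3.43] [ 1.106 -0.337  0.204] 128.7
```

{"op": "jog_arm", "data": {
  "steps": [
    [0, 0.4, -0.2, 0, 0, -0.02, -1],
    [0, 0.4, -0.2, 0, 0, -0.04, -1]
  ]
}}

```text
time_s: 12.0
eef_pos: [0.5414, 0.1267, 0.0845]
ee_rot: [-180.0, -0.0, -36.8]
force: [1.4, 4.3, -2.0]
width: 0.0137
finger_force: 50.0
```

```bash
python3 st.py
```

```text
12.0 [0.5414 0.1267 0.0845] [-1.7999e+02 -1.0000e-02 -3.6820e+01] [ 1.44  4.26 -1.99] [ 1.044 -0.279  0.233] 131.1
```

{"op": "jog_arm", "data": {
  "steps": [
    [0, 0, 0, 0, 0, -0.02, -1],
    [0, 0, 0, 0, 0, -0.03, -1]
  ]
}}

```text
time_s: 12.25
eef_pos: [0.5414, 0.1267, 0.0845]
ee_rot: [-180.0, -0.0, -38.5]
force: [1.4, 4.6, -1.8]
width: 0.0137
finger_force: 50.0
```

```bash
python3 st.py
```

```text
12.25 [0.5414 0.1267 0.0845] [-1.7998e+02 -1.0000e-02 -3.8510e+01] [ 1.43  4.6  -1.81] [ 1.027 -0.357  0.202] 132.7
```

Total is −0.94 rad and the stop hasn't been felt yet. Continuing.

{"op": "jog_arm", "data": {
  "steps": [
    [0, 0, 0, 0, 0, -0.02, -1],
    [0, 0, 0, 0, 0, -0.03, -1]
  ]
}}

```text
time_s: 12.5
eef_pos: [0.5414, 0.1267, 0.0845]
ee_rot: [-180.0, -0.0, -40.2]
force: [1.7, 5.1, -2.1]
width: 0.0136
finger_force: 50.0
```

```bash
python3 st.py
```

```text
12.5 [0.5414 0.1267 0.0845] [-1.7998e+02 -1.0000e-02 -4.0220e+01] [ 1.72  5.08 -2.08] [ 1.09  -0.375  0.219] 134.5
```

{"op": "jog_arm", "data": {
  "steps": [
    [0, 0, 0, 0, 0, -0.02, -1],
    [0, 0, 0, 0, 0, -0.03, -1]
  ]
}}

```text
time_s: 12.75
eef_pos: [0.5414, 0.1267, 0.0846]
ee_rot: [-180.0, -0.0, -41.9]
force: [1.7, 4.3, -2.5]
width: 0.014
finger_force: 50.1
```

```bash
python3 st.py
```

```text
12.75 [0.5414 0.1267 0.0846] [-1.7999e+02 -2.0000e-02 -4.1900e+01] [ 1.68  4.29 -2.47] [ 1.109 -0.402  0.548] 136.2
```

{"op": "jog_arm", "data": {
  "steps": [
    [0, 0, 0, 0, 0, -0.01, -1],
    [0, 0, 0, 0, 0, -0.01, -1]
  ]
}}

```text
time_s: 13.0
eef_pos: [0.5415, 0.1267, 0.0846]
ee_rot: [-180.0, -0.0, -42.4]
force: [1.6, 4.8, -3.1]
width: 0.0139
finger_force: 50.3
```

```bash
python3 st.py
```

```text
13.0 [0.5415 0.1267 0.0846] [-1.7999e+02 -3.0000e-02 -4.2420e+01] [ 1.59  4.8  -3.1 ] [ 1.111 -0.356  0.632] 136.7
```

{"op": "jog_arm", "data": {
  "steps": [
    [0, 0, 0, 0, 0, -0.01, -1],
    [0, 0, 0, 0, 0, -0.01, -1],
    [0, 0, 0, 0, 0, -0.01, -1]
  ]
}}

```text
time_s: 13.38
eef_pos: [0.5414, 0.1267, 0.0845]
ee_rot: [-180.0, -0.0, -43.0]
force: [1.4, 4.4, -1.3]
width: 0.0139
finger_force: 50.4
```

```bash
python3 st.py
```

```text
13.375 [0.5414 0.1267 0.0845] [-1.800e+02 -3.000e-02 -4.297e+01] [ 1.39  4.41 -1.28] [ 1.12  -0.383  0.736] 137.2
```

The stop is confirmed: torque climbs to 0.74 N m with almost no further rotation. I'll relax the twist and lift straight out.

{"op": "jog_arm", "data": {
  "steps": [
    [0, 0, 0, 0, 0, 0.02, -1],
    [0, 0, 0, 0, 0, 0.04, -1],
    [0, 0, 0, 0, 0, 0.06, -1],
    [0, 0, 0, 0, 0, 0.06, -1]
  ]
}}

```text
time_s: 13.88
eef_pos: [0.5412, 0.1264, 0.0845]
ee_rot: [180.0, 0.0, -39.6]
force: [0.7, 3.4, -1.2]
width: 0.0136
finger_force: 50.0
```

```bash
python3 st.py
```

```text
13.875 [0.5412 0.1264 0.0845] [ 1.7998e+02  1.0000e-02 -3.9620e+01] [ 0.66  3.45 -1.23] [ 0.893 -0.244  0.115] 133.9
```

{"op": "jog_arm", "data": {
  "steps": [
    [0, 0.5, 1, 0, 0, 0.01, -1],
    [0, 0.5, 3, 0, 0, 0.01, -1],
    [0, 0.5, 6, 0, 0, 0.01, -1],
    [0, 0.5, 10, 0, 0, 0.01, -1],
    [0, 0.5, 20, 0, 0, 0.01, -1],
    [0, 0.5, 40, 0, 0, 0.01, -1],
    [0, 0.5, 50, 0, 0, 0.01, -1],
    [0, 0.5, 50, 0, 0, 0.01, -1]
  ]
}}

```text
time_s: 14.88
eef_pos: [0.5422, 0.1271, 0.1358]
ee_rot: [-179.9, -0.1, -39.0]
force: [0.3, -0.2, -1.7]
width: 0.0136
finger_force: 50.0
```

```bash
python3 st.py
```

```text
14.875 [0.5422 0.1271 0.1358] [-1.7991e+02 -1.2000e-01 -3.9030e+01] [ 0.31 -0.24 -1.74] [0.109 0.012 0.053] 133.3
```

{"op": "jog_arm", "data": {
  "steps": [
    [-8, -28, 5, 0, 0, 0.11, -1],
    [-18, -62, 5, 0, 0, 0.22, -1],
    [-29, -100, 5, 0, 0, 0.33, -1],
    [-40, -138, 5, 0, 0, 0.44, -1],
    [-51, -176, 5, 0, 0, 0.55, -1],
    [-61, -212, 5, 0, 0, 0.66, -1],
    [-70, -243, 0, 0, 0, 0.77, -1],
    [-74, -258, -10, 0, 0, 0.88, -1]
  ]
}}

```text
time_s: 15.88
eef_pos: [0.4667, -0.1325, 0.1241]
ee_rot: [180.0, 0.0, 11.5]
force: [0.0, 0.2, -2.0]
width: 0.0139
finger_force: 50.0
```

{"op": "jog_arm", "data": {
  "steps": [
    [0, 0, -20, 0, 0, 0, -1],
    [0, 0, -40, 0, 0, 0, -1],
    [0, 0, -55, 0, 0, 0, -1],
    [0, 0, -60, 0, 0, 0, -1],
    [0, 0, -60, 0, 0, 0, -1],
    [0, 0, -60, 0, 0, 0, -1]
  ]
}}

```text
time_s: 16.62
eef_pos: [0.4681, -0.1312, 0.0652]
ee_rot: [179.9, -0.1, 11.4]
force: [-0.2, -0.2, -1.7]
width: 0.0136
finger_force: 50.0
```

```bash
python3 st.py; python3 - <<'E'
from h import *
c=cam("scene"); u,v=[int(x) for x in w2pix(c,[[.467,-.131,.03]])[0]]; print(u,v)
save("s5.png",c["img"],(u-30,v-25,u+30,v+20),13)
E
```

```text
16.625 [ 0.4681 -0.1312  0.0652] [ 1.7994e+02 -7.0000e-02  1.1400e+01] [-0.2  -0.16 -1.69] [-0.056  0.045  0.033] 52.7
287 167
```

View pics/s5.png

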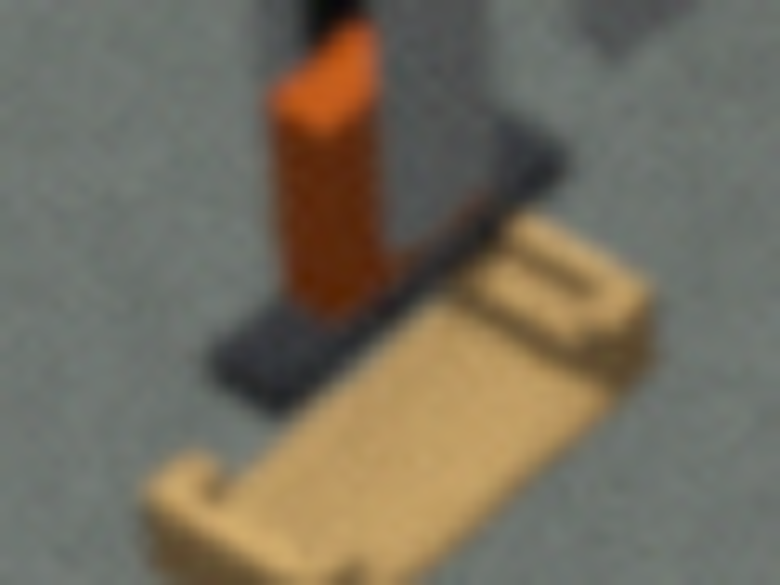

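The spanner hangs over its cradle with the bar parallel to it. The bar runs about (245,385)–(530,160), and the cradle's long edge runs (225,480)–(450,300). Lowering gently.

{"op": "jog_arm", "data": {
  "steps": [
    [-0.5, 0, -10, 0, 0, 0, -1],
    [-0.5, 0, -20, 0, 0, 0, -1],
    [-0.5, 0, -24, 0, 0, 0, -1],
    [-0.5, 0, -27, 0, 0, 0, -1],
    [-0.5, 0, -30, 0, 0, 0, -1],
    [-0.5, 0, -30, 0, 0, 0, -1]
  ]
}}

```text
time_s: 17.42
eef_pos: [0.4667, -0.1308, 0.0343]
ee_rot: [-180.0, 0.0, 11.4]
force: [-0.1, 0.6, -1.9]
width: 0.0133
finger_force: 50.0
```

{"op": "jog_arm", "data": {
  "steps": [
    [0, 0, -1, 0, 0, 0, -1],
    [0, 0, -2, 0, 0, 0, -1],
    [0, 0, -3, 0, 0, 0, -1],
    [0, 0, -4, 0, 0, 0, -1],
    [0, 0, -4, 0, 0, 0, -1],
    [0, 0, -4, 0, 0, 0, -1]
  ]
}}

```text
time_s: 18.18
eef_pos: [0.4668, -0.1309, 0.0305]
ee_rot: [180.0, -0.0, 11.4]
force: [0.2, -0.4, -1.1]
width: 0.0136
finger_force: 50.0
```

Back at the exact grasp height (30.5 mm), just touching. I'll release gently, then lift away.

{"op": "jog_arm", "data": {
  "steps": [
    [0, 0, -0.3, 0, 0, 0, -1],
    [0, 0, -0.3, 0, 0, 0, -0.5],
    [0, 0, -0.3, 0, 0, 0, -0.2],
    [0, 0, -0.3, 0, 0, 0, 0],
    [0, 0, -0.3, 0, 0, 0, 0],
    [0, 0, -0.3, 0, 0, 0, 0],
    [0, 0, -0.3, 0, 0, 0, 0],
    [0, 0, -0.3, 0, 0, 0, 0]
  ]
}}

```text
time_s: 19.18
eef_pos: [0.4668, -0.1309, 0.0302]
ee_rot: [180.0, -0.0, 11.4]
force: [-0.1, -0.1, 0.4]
width: 0.0467
finger_force: 0.0
```

{"op": "jog_arm", "data": {
  "steps": [
    [0, 0, 5, 0, 0, 0, 0],
    [0, 0, 20, 0, 0, 0, 0],
    [0, 0, 40, 0, 0, 0, 0],
    [0, 0, 70, 0, 0, 0, 0],
    [0, 0, 100, 0, 0, 0, 0],
    [0, -50, 110, 0, 0, 0, 0],
    [0, -100, 110, 0, 0, 0, 0],
    [0, -140, 110, 0, 0, 0, 0]
  ]
}}

```text
time_s: 20.18
eef_pos: [0.4673, -0.273, 0.1421]
ee_rot: [179.9, -0.1, 11.4]
force: [0.5, 1.1, -0.4]
width: 0.0466
finger_force: 0.0
```

{"op": "jog_arm", "data": {
  "steps": [
    [0, -50, 0, 0, 0, 0, 0],
    [0, -90, 0, 0, 0, 0, 0],
    [0, -90, 0, 0, 0, 0, 0],
    [0, -90, 0, 0, 0, 0, 0],
    [0, -90, 0, 0, 0, 0, 0]
  ]
}}

```text
time_s: 20.8
eef_pos: [0.4669, -0.3596, 0.1404]
ee_rot: [-180.0, -0.0, 11.5]
force: [0.1, 0.2, -0.4]
width: 0.047
finger_force: 0.0
```

```bash
python3 st.py; python3 - <<'E'
from h import *
c=cam("top"); save("t9.png",c["img"],(275,210,455,330),4.4)
E
```

```text
20.8 [ 0.4669 -0.3596  0.1404] [-179.98   -0.     11.46] [ 0.09  0.22 -0.38] [-0.026  0.083  0.038] 32.5
```

View pics/t9.png

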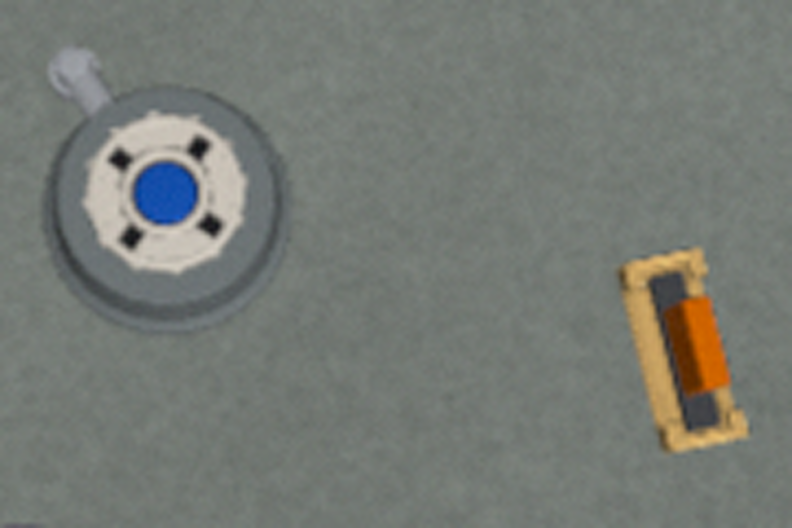

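The spanner sits back in its cradle. The ring's holes are now at (200,147), (120,160), (131,237) and (210,224), about 53° clockwise of their start. That fits the stop I felt, so I'm handing in.

```bash
python3 -c "
from rig import arm
print(arm.close_job())"
```

```text
the job is handed in; nothing more can be done
None
```

I turned the ring clockwise about 53° until I felt it come up against its stop, put the spanner back in its cradle and released it, and handed the job in; no verdict came back.

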